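# Open the topping jar at the pancake stall

## Robot

A 6-joint arm with a two-finger parallel gripper is mounted at the origin on the work surface. World frame = base frame: x ahead of the robot, y to its left, z up, the work surface at z = 0. Lengths are in mm, angles in rad, forces in N, time in s.
With the tool pointing down it reaches from about 350 to 975 mm from the base axis. Payload 7.1 kg.
Tool frame: the origin (TCP) lies at the very end of the fingers, on their centre line; the grasp point (between the pads) lies r.grasp_offset behind it (r.grasp_offset is the distance from the TCP to the grasp point, in mm); x points along the fingers, z is the direction in which the jaws open and shut, and the axes are right-handed (so a half turn about x gives the same grasp; the last joint's range is limited). The gripper opens to 88 mm and grips with 3 to 60 N. Pads are 20 mm wide; open, the fingers measure 115 mm over their backs; the gripper's body (75 mm by 178 mm) begins 61 mm behind the grasp point.
Start: joints at [-1.277, 0.423, 1.63, -0, 1.089, -0.019], TCP at [192.345, -594.65, 222.675] pointing down, gripper open.
Joint ranges: [-3, 3], [-0.9, 2.11], [0.09, 2.58], [-1.31, 4.45], [0.11, 2.69], [-2.54, 2.54]. Speed limits (rad/s): [2.39, 2.39, 3.01, 3.14, 3.14, 3.14].

## Interface

Orientations are given as [roll, pitch, yaw] about the fixed x, y, z axes, in that order (R = Rz(yaw) Ry(pitch) Rx(roll)).
In Python, from cell import r gives the robot as it stands. The module is installed in compiled form; this text tells all that it offers.
- The arm moves only by the shell command python3 -m crank 'ROWS' [FORCE]. ROWS is JSON, a list of rows, each a list of 7 numbers: the turn, a rotation vector about the world's x, y, z in degrees, then the shift along the world's x, y, z in m, then the opening, from 0 (shut) to 1 (fully open). A call has exactly 5 rows; each row is the pose to reach, as a shift and turn from the pose commanded when the call began; what a row does not reach only later rows make up. A row lasts 1/12 s, in which the tool goes at most 41.7 mm and 7.16 degrees, less where a joint would pass 70% of its speed; a pose out of reach is approached as far as the arm can. A call with a gripper value outside its range is refused whole. The fingers move at their own pace and stop on an object; FORCE is the grip in N (left out, the last holds). Time passes only in rows, so rows that repeat a pose let the fingers close, or fill a call up. It gives the time, the measured TCP pose, the force and the opening at its end, in the units of the state.
- r.read_state(): the state, without advancing time (a new reading comes with each control period).
- r.camera(name): name is "side" or "top"; returns (picture, depth): 420x560x3 uint8, red, green, blue; 420x560 float32, mm along the optical axis (not along the pixel's ray), 0 where there is no reading.
- r.camera_params(name): a dict with "camera_matrix" (3x3 intrinsics, pixels), "D" ([k1, k2, p1, p2, k3] as OpenCV has them; the pictures are not rectified), "R" (3x3) and "t" (3): a world point X has camera coordinates R X + t. Camera axes: x right, y down, z forward; pixel columns grow to the right and rows downward; lengths in mm; the calibration is good to about 2 mm. A picture is of the moment at which its call begins. camera_params takes no time and is no camera call.
- r.sign_off(): hands the job in, once; it reports no verdict.
The state is a dict: "time_s": time; "joint_positions": joint angles; "qd": joint speeds; "joint_efforts": joint torques, N m; "ee_pos": TCP position; "orientation": TCP orientation; "force": force on the tool from outside, world axes, zero at the start; "torque": the same for the moment, N m; "finger_gap": finger opening in mm.
Only numpy, scipy, OpenCV 4.12 (cv2) and the standard library are available. Lean on these libraries where they do the work, as an engineer would, in place of code of your own. Each camera call takes 0.05 s, during which the arm holds its last target. There are 200 camera calls.

## Task

Unscrew the cap of the flat-sided oblong jar: twist it counter-clockwise, taking a fresh grip and twisting on until it comes loose, and lift it off. Set the cap down gently, top side up and flat, inside the shallow steel tray, and let go of it. Leave the round jar with the similar cap standing where it is.

Things in the scene. Friction and masses are not known exactly. Their poses are not given: they have to be found in the camera images.
- jar: White jar with oblong flat-sided body, 96 mm along its x, 60 along its y, immovable in a low steel holder (110 x 74 x 12). Origin: centre of underside, on the counter, z up. Shoulder ends 82 mm up, neck rim at 118, on its axis. The neck holds the cap down except when the cap's bar lies along the jar's long side (x); solid stops end the turn about 15 degrees past that, and just past closed.
- cap: That jar's round ribbed aluminium cap, 52 mm wide, 34 high, ~70 g, raised black bar (46 x 7 x 4) across the top. Origin: centre of its underside, 92 mm above the counter when closed; z up, x along the bar. Turn 106 to 130 degrees counter-clockwise from above (0.1 to 0.2 N m; stays where left) until the bar is along jar x, either way round, +-12 degrees: a seal pops it up 4 mm, it lifts straight off.
- tray: Shallow empty stainless tray, fixed, 160 mm (its x) by 130 mm (its y), rim 12 mm high, walls and floor 3 mm thick. Origin: centre of the underside, on the counter; the floor's upper face is 3 mm above it.
- round_jar: Bystander: a loose round white jar, 72 mm in diameter, 136 mm high in all, with a like cap (aluminium, black bar) that is part of it. Origin: centre of the underside. To be left standing where it is.
Mind the look-alikes: they are no part of the job. Leave any green or red look-alike of the jar alone. Leave any green look-alike of the cap alone.

How it is judged:
By the outcome, as a careful person would: the job done as asked, in the order asked, and still so for the second after the job is handed in, with the robot touching nothing.
It also fails if it takes over 50 s, if anything falls off the work surface, if the arm or the gripper's body presses on something with over 40 N, if the wrist force passes 120 N, or if a joint passes its speed limit or range.

## Working session

There is one attempt and no reset: what is moved stays moved. The work goes in short steps, Python scripts to look and compute and a shell command to move; the robot and the scene stay as the last step left them, time stands still between calls to the robot, and variables do not carry over. Pictures are saved under pics/ and viewed, about 8 in all and at most 12, crops included, and the job is handed in when it is done.

```bash
mkdir -p pics
cat > h.py <<'E'
import numpy as np, cv2
from cell import r
def shot(n,tag):
    p,d=r.camera(n); cv2.imwrite(f'pics/{tag}.png',p[:,:,::-1]); np.savez(f'{tag}.npz',p=p,d=d); return p,d
def world(n,uv,z):
    c=r.camera_params(n);K=np.array(c['camera_matrix']);R=np.array(c['R']);t=np.array(c['t'])
    q=cv2.undistortPoints(np.array(uv,float).reshape(-1,1,2),K,np.array(c['D'])).reshape(-1,2)
    D=np.c_[q,np.ones(len(q))]@R; C=-R.T@t
    return C+D*((z-C[2])/D[:,2])[:,None]
def cloud(n,uv,d):
    c=r.camera_params(n);K=np.array(c['camera_matrix']);R=np.array(c['R']);t=np.array(c['t'])
    uv=np.array(uv); q=cv2.undistortPoints(uv.astype(float).reshape(-1,1,2),K,np.array(c['D'])).reshape(-1,2)
    z=d[uv[:,1],uv[:,0]]
    return (np.c_[q,np.ones(len(q))]*z[:,None]-t)@R
E
python3 - <<'E'
from h import *
a,_=shot('top','top0');b,_=shot('side','side0')
for n in('top','side'):
    c=r.camera_params(n);print(n,-np.array(c['R']).T@np.array(c['t']),np.array(c['R'])[2])
print(r.read_state(),r.grasp_offset)
E
```

```text
top [416.08149768 -12.63137914 898.65805552] [ 0.17473376  0.02931916 -0.9841791 ]
side [ 157.40259221 -554.54725925  496.64582404] [ 0.48456759  0.71453924 -0.50460671]
{'time_s': 0.1, 'joint_positions': array([-1.27700238e+00,  4.23776976e-01,  1.63059131e+00,  3.22921207e-06,
        1.08858989e+00, -1.89723661e-02]), 'qd': array([-2.40728922e-03, -2.29121157e-03, -2.08332140e-03,  7.43342700e-04,
        4.24745006e-05,  1.84068504e-05]), 'joint_efforts': array([ 4.91336618e-05, -5.45610201e+01, -2.74325716e+01,  6.45692926e-02,
        1.87697547e-02,  2.26588689e-06]), 'ee_pos': array([ 192.20695325, -594.19512619,  221.9803369 ]), 'orientation': array([3.12052661, 1.56943081, 1.86249509]), 'force': array([-0.22805071, -0.73318265,  0.06458092]), 'torque': array([ 0.02024203, -0.02097543,  0.03691227]), 'finger_gap': 88.04891816403402} 18.700000000000003
```

View pics/top0.png

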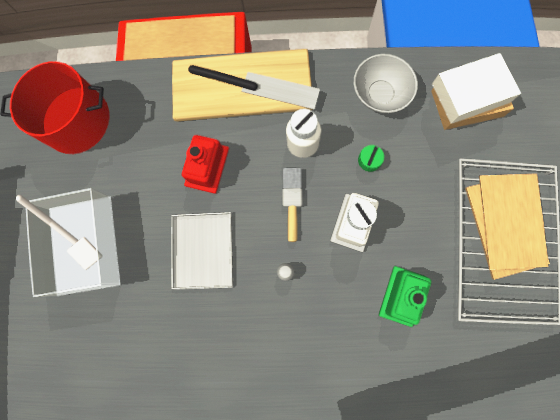

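View pics/side0.png

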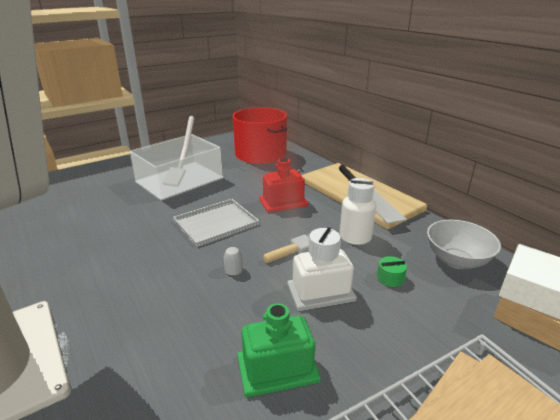

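Top view: the oblong jar is at about (357,222) with its cap at (362,210), the round jar at (303,133), and the tray at (202,250). The green and red look-alikes are separate from these. Next I'll measure.

```bash
cat > m.py <<'E'
from h import *
def top(tag):
    f=np.load(tag+'.npz');return f['p'],f['d']
if __name__=='__main__':
    p,d=top('top0')
    vv,uu=np.mgrid[0:420,0:560]; uv=np.c_[uu.ravel(),vv.ravel()]
    W=cloud('top',uv,d).reshape(420,560,3); S=p.astype(int); br=S.max(2); sat=br-S.min(2)
    def rect(m,win,name,zlo,zhi):
        u0,u1,v0,v1=win; M=np.zeros_like(m); M[v0:v1,u0:u1]=m[v0:v1,u0:u1]; M&=(W[...,2]>zlo)&(W[...,2]<zhi)
        P=W[M]; (c,s,a)=cv2.minAreaRect(P[:,:2].astype(np.float32)); print(name,len(P),'c',np.round(c,1),'s',np.round(s,1),'a',round(a,1),'z',np.round(np.percentile(P[:,2],[5,50,95]),1))
    any_=np.ones_like(br,bool); j=(320,390,180,260)
    rect(br<70,j,'bar',110,150); rect(any_,j,'captop',117,150); rect(any_,j,'shoulder',55,90);rect(any_,j,'jarall',8,90); rect(any_,j,'holder',6,20)
    rect(any_,(160,245,200,300),'tray',7,30);rect(any_,(160,245,200,300),'floor',1.5,5)
    k=(275,330,100,165); rect(any_,k,'rtop',120,160); rect(any_,k,'rj',10,160); rect(any_,(275,305,255,290),'shaker',10,100)
    # bar via plane casting
    for n,t,win,z in(('top','top0',j,130),('side','side0',(300,345,220,262),130)):
        p2,_=top(t);u0,u1,v0,v1=win;g=p2[v0:v1,u0:u1].max(2)<60
        if n=='top': g&=(W[v0:v1,u0:u1,2]>110)
        q=np.argwhere(g)[:,::-1]+[u0,v0]; X=world(n,q,z)[:,:2]; c=X.mean(0);e,V=np.linalg.eigh(np.cov((X-c).T)); print(n,len(q),c,np.degrees(np.arctan2(V[1,1],V[0,1])),np.sqrt(e*12))
    # tray rim corners in picture
    g=np.load('top0.npz')['d'];print('table z',np.percentile(W[300:320,200:260,2],[5,50,95]))
E
python3 m.py
```

```text
bar 64 c [ 532.  -139.5] s [42.3  5.8] a 28.1 z [128.7 130.7 132.7]
captop 632 c [ 532.7 -139.1] s [51.3 52.3] a 19.3 z [123.5 127.  131.2]
shoulder 792 c [ 532.7 -138.9] s [60.8 96.1] a 69.3 z [67.7 76.7 83.9]
jarall 1215 c [ 532.6 -138.6] s [ 74.2 110. ] a 69.4 z [10.7 73.4 83.4]
holder 338 c [ 552.4 -145.8] s [ 74.2 152.2] a 69.6 z [ 8.8 12.3 15. ]
tray 514 c [483.4 189.3] s [160.6 132.3] a 0.6 z [ 7.3 11.8 14.7]
floor 4080 c [487.7 191.9] s [188.4 216.2] a 89.1 z [1.6 3.  4.7]
rtop 567 c [716.1 -36.3] s [50.9 50.5] a 48.6 z [126.1 132.7 137.1]
rj 1763 c [747.3 -24.2] s [133.7  92.4] a 1.1 z [ 18.3  88.2 135. ]
shaker 244 c [432.7  10.6] s [32.7 34.5] a 88.4 z [36.1 46.4 51. ]
top 34 [ 531.55594261 -140.03368457] -151.29021313953965 [ 4.5399275  42.94421854]
side 33 [ 527.96905666 -144.05602907] -149.41999260518259 [ 3.87106635 44.30213618]
table z [-1.82152559  0.52819884  3.12217212]
```

Run:
```python
from h import *
p=np.load('top0.npz')['p'][170:310,160:420]; q=np.load('side0.npz')['p'][205:315,250:400]
a=cv2.resize(p,None,fx=3,fy=3,interpolation=2)[:,:,::-1]
cv2.imwrite('pics/c1.png',a)
```

```text
(no output)
```

View pics/c1.png

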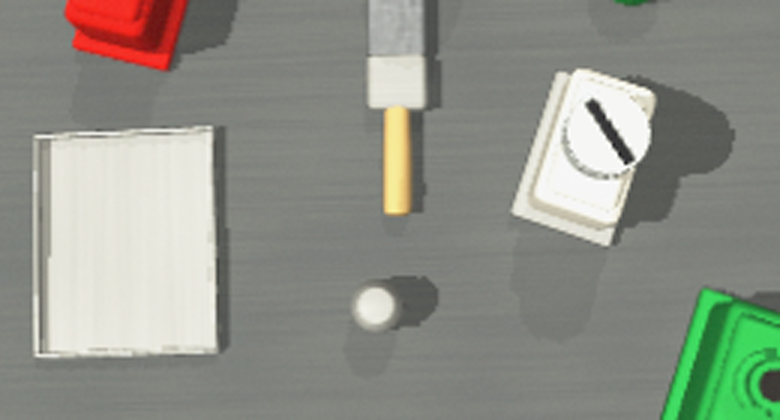

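The jar's long axis lies at −20.6° and the bar at 28.5°, so the cap needs about 130° counter-clockwise. The cap is at about (531.5, −140). I'll move above it, leaving wrist room on both sides.

```bash
python3 -m crank '[[0,0,5,0.024,0.032,0,1],[0,0,10,0.048,0.064,0,1],[0,0,15,0.072,0.096,0,1],[0,0,20,0.096,0.128,0,1],[0,0,25,0.12,0.16,0,1]]' 20
python3 -m crank '[[0,0,0,0.024,0.032,0,1],[0,0,0,0.048,0.064,0,1],[0,0,0,0.072,0.096,0,1],[0,0,0,0.096,0.128,0,1],[0,0,0,0.12,0.16,0,1]]'
python3 -m crank '[[0,0,0,0.024,0.032,0,1],[0,0,0,0.048,0.064,0,1],[0,0,0,0.072,0.096,0,1],[0,0,0,0.098,0.132,0,1],[0,0,0,0.098,0.132,0,1]]'
cat > s.py <<'E'
from h import *
from scipy.spatial.transform import Rotation as Ro
s=r.read_state();M=Ro.from_euler('xyz',s['orientation']).as_matrix()
print(s['time_s'],np.round(s['ee_pos'],1),'q',np.round(s['joint_positions'],3),'F',np.round(s['force'],1),'T',np.round(s['torque'],2),'gap',round(s['finger_gap'],1),'xax',np.round(M[:,0],3),'jawdeg',round(float(np.degrees(np.arctan2(M[1,2],M[0,2]))),1))
E
python3 s.py
```

```text
time_s: 0.52
ee_pos: [312.8, -432.9, 222.3]
orientation: [2.968, 1.57, 2.15]
force: [0.5, -1.0, 0.6]
finger_gap: 87.6
time_s: 0.93
ee_pos: [433.0, -272.8, 222.6]
orientation: [-3.004, 1.571, 2.457]
force: [0.8, -0.2, -1.3]
finger_gap: 87.7
time_s: 1.35
ee_pos: [533.5, -137.9, 222.6]
orientation: [1.44, 1.569, 0.623]
force: [-0.8, 0.4, 0.5]
finger_gap: 87.7
1.35 [ 533.5 -137.9  222.6] q [-0.275  0.315  1.796  0.002  1.03   0.541] F [-0.8  0.4  0.5] T [-0.03  0.02 -0.02] gap 87.7 xax [ 0.002  0.001 -1.   ] jawdeg -46.8
```

```bash
python3 -m crank '[[0,0,0,-0.001,-0.001,-0.03,1],[0,0,0,-0.002,-0.002,-0.06,1],[0,0,0,-0.002,-0.002,-0.08,1],[0,0,0,-0.002,-0.002,-0.084,1],[0,0,0,-0.002,-0.002,-0.084,1]]'
python3 - <<'E'
from h import *
from scipy.optimize import least_squares
d=np.load('side0.npz')['d']
vv,uu=np.mgrid[225:265,300:350]; W=cloud('side',np.c_[uu.ravel(),vv.ravel()],d)
k=(W[:,2]>98)&(W[:,2]<120)&(np.hypot(W[:,0]-531,W[:,1]+140)<40); P=W[k]
f=least_squares(lambda x:np.hypot(P[:,0]-x[0],P[:,1]-x[1])-26,[531,-140],loss='soft_l1'); print('side cap',len(P),f.x,np.std(f.fun))
p,_=shot('side','side1'); cv2.imwrite('pics/s1c.png',cv2.resize(p[100:320,220:430],None,fx=2.7,fy=2.7)[:,:,::-1])
E
python3 s.py
```

```text
time_s: 1.77
ee_pos: [527.0, -144.7, 137.3]
orientation: [-2.59, 1.567, 2.871]
force: [-0.1, -0.6, 0.5]
finger_gap: 88.0
side cap 344 [ 532.30412037 -139.77467818] 0.8353937979426462
1.8167 [ 528.1 -145.   138.6] q [-0.29   0.426  1.861 -0.     0.856  0.532] F [0.  0.4 0.2] T [-0.03 -0.03 -0.01] gap 87.6 xax [-0.001  0.    -1.   ] jawdeg -47.1
```

View pics/s1c.png

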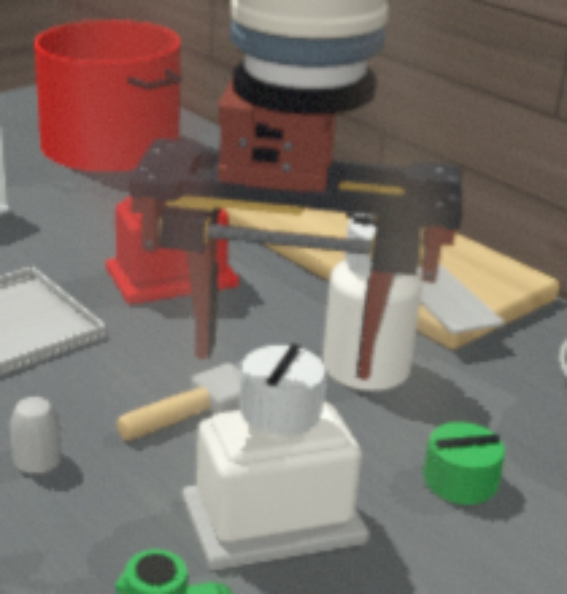

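The side crop shows the open fingers over the cap, with the round jar behind them. The commanded pose is (528.3, −144.6, 138.7). Depth from both cameras puts the cap at (532.3, −139.5), so I'll correct, descend and close.

```bash
python3 -m crank '[[0,0,0,0.004,0.005,0,1],[0,0,0,0.004,0.005,-0.015,1],[0,0,0,0.004,0.005,-0.03,1],[0,0,0,0.004,0.005,-0.042,1],[0,0,0,0.004,0.005,-0.042,1]]' 25
python3 s.py
python3 -m crank '[[0,0,0,0,0,0,0.55],[0,0,0,0,0,0,0.5],[0,0,0,0,0,0,0.5],[0,0,0,0,0,0,0.5],[0,0,0,0,0,0,0.5]]' 25
python3 -m crank '[[0,0,0,0,0,0,0.5],[0,0,0,0,0,0,0.5],[0,0,0,0,0,0,0.5],[0,0,0,0,0,0,0.5],[0,0,0,0,0,0,0.5]]' 25
python3 s.py
```

```text
time_s: 2.23
ee_pos: [531.9, -139.4, 95.8]
orientation: [-2.612, 1.569, 2.849]
force: [-0.2, 0.8, 0.7]
finger_gap: 88.2
2.2333 [ 531.9 -139.4   95.8] q [-0.278  0.497  1.875  0.     0.771  0.544] F [-0.2  0.8  0.7] T [-0.04  0.03 -0.05] gap 88.2 xax [-0.001  0.    -1.   ] jawdeg -47.1
time_s: 2.65
ee_pos: [532.7, -139.8, 97.3]
orientation: [0.576, 1.57, -0.246]
force: [0.9, 0.0, -0.3]
finger_gap: 57.7
time_s: 3.07
ee_pos: [532.5, -139.7, 96.8]
orientation: [0.634, 1.57, -0.188]
force: [-1.7, 0.2, 2.5]
finger_gap: 51.8
3.0667 [ 532.5 -139.7   96.8] q [-0.278  0.495  1.874  0.     0.772  0.544] F [-1.7  0.2  2.5] T [ 0.08  0.04 -0.03] gap 51.8 xax [ 0. -0. -1.] jawdeg -47.1
```

```bash
python3 -m crank '[[0,0,0,0,0,0,0.4],[0,0,0,0,0,0,0.4],[0,0,5,0,0,0,0.4],[0,0,10,0,0,0,0.4],[0,0,16,0,0,0,0.4]]' 40
python3 s.py
python3 -m crank '[[0,0,6,0,0,0,0.4],[0,0,12,0,0,0,0.4],[0,0,18,0,0,0,0.4],[0,0,24,0,0,0,0.4],[0,0,30,0,0,0,0.4]]'
python3 s.py
python3 -m crank '[[0,0,6,0,0,0,0.4],[0,0,12,0,0,0,0.4],[0,0,18,0,0,0,0.4],[0,0,19,0,0,0,0.4],[0,0,19,0,0,0,0.4]]'
python3 s.py
python3 -m crank '[[0,0,0,0,0,0,1],[0,0,0,0,0,0,1],[0,0,0,0,0,0,1],[0,0,0,0,0,0,1],[0,0,0,0,0,0,1]]'
python3 - <<'E'
from h import *
p,_=shot('side','side2'); cv2.imwrite('pics/s2c.png',cv2.resize(p[180:320,250:390],None,fx=4,fy=4)[:,:,::-1])
E
```

```text
time_s: 3.48
ee_pos: [532.7, -139.8, 96.8]
orientation: [0.27, 1.57, -0.268]
force: [-0.5, -0.7, 3.3]
finger_gap: 51.7
3.4833 [ 532.7 -139.8   96.8] q [-0.278  0.495  1.874  0.     0.772  0.26 ] F [-0.5 -0.7  3.3] T [ 0.02 -0.05 -0.03] gap 51.7 xax [ 0.001 -0.    -1.   ] jawdeg -30.8
time_s: 3.9
ee_pos: [532.7, -139.7, 96.8]
orientation: [-0.244, 1.57, -0.257]
force: [-0.4, 0.3, 2.6]
finger_gap: 51.6
3.9 [ 532.7 -139.7   96.8] q [-0.278  0.495  1.874  0.     0.772 -0.265] F [-0.4  0.3  2.6] T [-0.03 -0.04  0.02] gap 51.6 xax [ 0.001 -0.    -1.   ] jawdeg -0.8
time_s: 4.32
ee_pos: [532.6, -139.8, 96.8]
orientation: [-0.683, 1.57, -0.372]
force: [-0.1, -1.1, 3.8]
finger_gap: 51.7
4.3167 [ 532.6 -139.8   96.8] q [-0.278  0.495  1.874 -0.     0.772 -0.589] F [-0.1 -1.1  3.8] T [-0.06 -0.14  0.04] gap 51.7 xax [ 0.001 -0.    -1.   ] jawdeg 17.8
time_s: 4.73
ee_pos: [532.1, -139.6, 96.5]
orientation: [2.52, 1.57, 2.833]
force: [0.7, -0.3, -0.4]
finger_gap: 81.4
```

View pics/s2c.png

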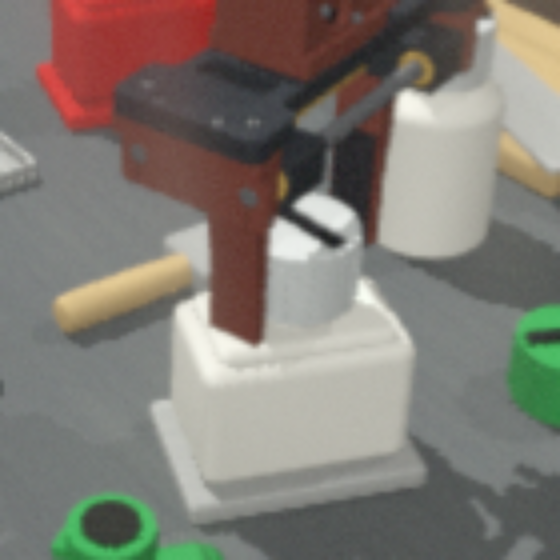

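The crop shows the bar turned from "/" to "\", with the fingers open and clear. I'll turn back and measure the bar angle.

```bash
python3 -m crank '[[0,0,-7,0,0,0,1],[0,0,-14,0,0,0,1],[0,0,-21,0,0,0,1],[0,0,-28,0,0,0,1],[0,0,-35,0,0,0,1]]'
python3 -m crank '[[0,0,-7,0,0,0,1],[0,0,-14,0,0,0,1],[0,0,-21,0,0,0,1],[0,0,-28,0,0,0,1],[0,0,-30,0,0,0,1]]'
cat > bar.py <<'E'
import sys
from h import *
p,_=shot('side',sys.argv[1]); z=float(sys.argv[2]); u0,u1,v0,v1=300,345,220,262
vv,uu=np.mgrid[v0:v1,u0:u1];q=np.c_[uu.ravel(),vv.ravel()]; W=world('side',q,z)
g=(p[v0:v1,u0:u1].max(2).ravel()<75)&(np.hypot(W[:,0]-530,W[:,1]+141)<25); X=W[g][:,:2]; c=X.mean(0);e,V=np.linalg.eigh(np.cov((X-c).T)); print('bar',len(X),c,np.degrees(np.arctan2(V[1,1],V[0,1]))%180,np.sqrt(e*12))
E
python3 bar.py side3 130; python3 s.py
```

```text
time_s: 5.2
ee_pos: [532.3, -139.6, 96.6]
orientation: [-3.089, 1.571, 2.89]
force: [-0.8, 0.3, -0.6]
finger_gap: 87.6
time_s: 5.62
ee_pos: [532.3, -139.6, 96.6]
orientation: [-2.391, 1.571, 3.064]
force: [-0.9, -0.3, -0.7]
finger_gap: 88.2
bar 56 [ 528.42895018 -144.27031512] 96.27871046316501 [ 6.37299463 45.9621729 ]
5.6667 [ 532.3 -139.7   96.6] q [-0.278  0.495  1.875  0.     0.772  0.549] F [-0.5  0.6 -0.6] T [0.01 0.01 0.01] gap 87.6 xax [-0.  0. -1.] jawdeg -47.4
```

```bash
python3 -m crank '[[0,0,0,0,0,0,0.4],[0,0,0,0,0,0,0.4],[0,0,0,0,0,0,0.4],[0,0,0,0,0,0,0.4],[0,0,0,0,0,0,0.4]]' 40
python3 -m crank '[[0,0,0,0,0,0,0.4],[0,0,0,0,0,0,0.4],[0,0,0,0,0,0,0.4],[0,0,5,0,0,0,0.4],[0,0,10,0,0,0,0.4]]' 
python3 s.py
python3 -m crank '[[0,0,6,0,0,0,0.4],[0,0,12,0,0,0,0.4],[0,0,18,0,0,0,0.4],[0,0,24,0,0,0,0.4],[0,0,30,0,0,0,0.4]]'
python3 s.py
python3 -m crank '[[0,0,6,0,0,0,0.4],[0,0,12,0,0,0,0.4],[0,0,18,0,0,0,0.4],[0,0,23,0,0,0,0.4],[0,0,23,0,0,0,0.4]]'
python3 s.py; python3 bar.py side4 134
```

```text
time_s: 6.08
ee_pos: [532.3, -139.6, 96.7]
orientation: [1.008, 1.571, 0.187]
force: [-0.9, 0.2, -0.9]
finger_gap: 58.1
time_s: 6.5
ee_pos: [532.4, -139.7, 96.7]
orientation: [0.654, 1.571, 0.01]
force: [0.6, -0.2, -0.6]
finger_gap: 51.8
6.5 [ 532.4 -139.7   96.7] q [-0.278  0.495  1.875  0.     0.772  0.365] F [ 0.6 -0.2 -0.6] T [ 0.03 -0.04 -0.07] gap 51.8 xax [ 0.  0. -1.] jawdeg -36.9
time_s: 6.92
ee_pos: [532.5, -139.7, 96.7]
orientation: [-0.106, 1.571, -0.224]
force: [0.0, 0.4, -0.1]
finger_gap: 51.5
6.9167 [ 532.5 -139.7   96.7] q [-0.278  0.495  1.874  0.     0.772 -0.16 ] F [ 0.   0.4 -0.1] T [ 0.03 -0.05 -0.07] gap 51.5 xax [ 0. -0. -1.] jawdeg -6.8
time_s: 7.33
ee_pos: [532.7, -139.8, 97.0]
orientation: [-0.616, 1.57, -0.335]
force: [0.0, -0.4, 2.8]
finger_gap: 51.7
7.3333 [ 532.7 -139.8   97. ] q [-0.278  0.495  1.874 -0.     0.772 -0.559] F [ 0.  -0.4  2.8] T [-0.05 -0.08  0.03] gap 51.7 xax [ 0.001 -0.    -1.   ] jawdeg 16.1
bar 80 [ 541.46632943 -143.11112022] 50.97855519006577 [29.17141808 41.08573595]
```

```bash
python3 -m crank '[[0,0,0,0,0,0.001,0.4],[0,0,0,0,0,0.002,0.4],[0,0,0,0,0,0.003,0.4],[0,0,0,0,0,0.004,0.4],[0,0,0,0,0,0.005,0.4]]'
python3 s.py
python3 - <<'E'
from h import *
p,_=shot('side','side5'); cv2.imwrite('pics/s5c.png',cv2.resize(p[180:320,250:390],None,fx=4,fy=4)[:,:,::-1])
E
```

```text
time_s: 7.8
ee_pos: [531.8, -139.5, 101.5]
orientation: [2.566, 1.57, 2.844]
force: [-0.8, -0.3, -1.0]
finger_gap: 52.1
7.8 [ 531.8 -139.5  101.5] q [-0.278  0.487  1.873  0.     0.782 -0.556] F [-0.8 -0.3 -1. ] T [-0.05 -0.07  0.01] gap 52.1 xax [-0.001  0.    -1.   ] jawdeg 15.9
```

View pics/s5c.png

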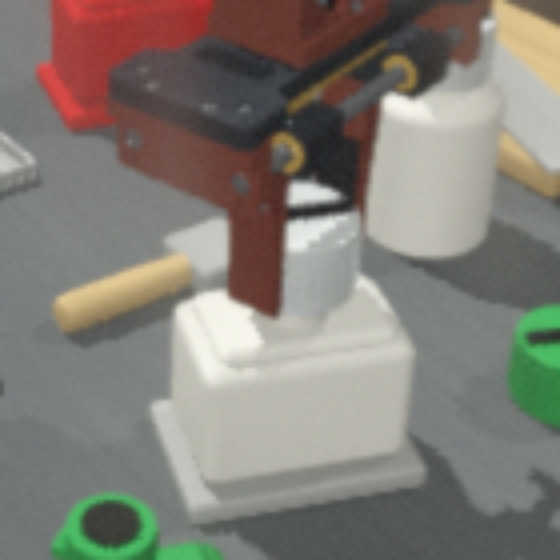

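The bar now lies along the jar's long side. The cap rose with only about 1 N of load, so it's free. I'll lift it straight up.

```bash
python3 -m crank '[[0,0,0,0,0,0.01,0.4],[0,0,0,0,0,0.025,0.4],[0,0,0,0,0,0.045,0.4],[0,0,0,0,0,0.07,0.4],[0,0,0,0,0,0.095,0.4]]'
python3 -m crank '[[0,0,0,0,0,0,0.4],[0,0,0,0,0,0,0.4],[0,0,0,0,0,0,0.4],[0,0,0,0,0,0,0.4],[0,0,0,0,0,0,0.4]]'
python3 s.py
python3 - <<'E'
from h import *
p,_=shot('side','side6'); cv2.imwrite('pics/s6c.png',cv2.resize(p[120:320,230:430],None,fx=2.9,fy=2.9)[:,:,::-1])
E
```

```text
time_s: 8.27
ee_pos: [531.6, -139.5, 197.7]
orientation: [2.613, 1.569, 2.89]
force: [-0.5, -0.1, -0.5]
finger_gap: 51.8
time_s: 8.68
ee_pos: [531.4, -139.4, 195.4]
orientation: [2.585, 1.568, 2.863]
force: [0.2, 0.2, -1.2]
finger_gap: 51.9
8.6833 [ 531.4 -139.4  195.4] q [-0.278  0.349  1.819  0.     0.977 -0.556] F [ 0.2  0.2 -1.2] T [-0.03 -0.11  0.02] gap 51.9 xax [-0.003  0.001 -1.   ] jawdeg 15.9
```

View pics/s6c.png

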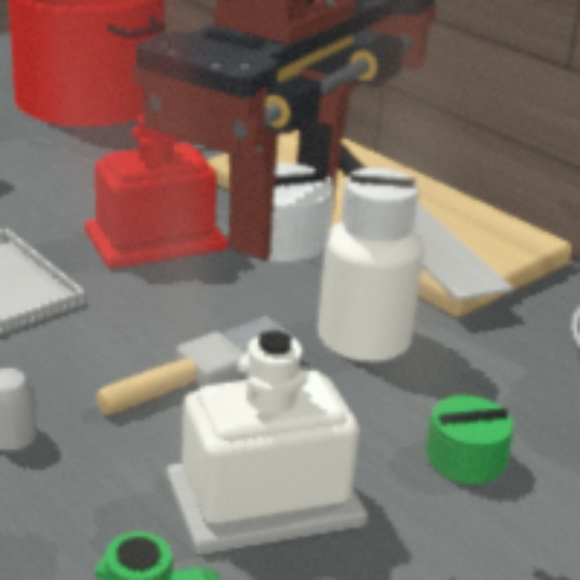

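The jar neck is bare and the cap is level in the fingers. I'll carry it to the tray, working out how far the cap's underside hangs from the TCP.

```bash
python3 -m crank '[[0,0,5,-0.005,0.035,0,0.4],[0,0,10,-0.01,0.07,0,0.4],[0,0,15,-0.015,0.105,0,0.4],[0,0,20,-0.02,0.14,0,0.4],[0,0,25,-0.025,0.175,0,0.4]]'
python3 -m crank '[[0,0,5,-0.005,0.035,0,0.4],[0,0,10,-0.01,0.07,0,0.4],[0,0,15,-0.015,0.105,0,0.4],[0,0,20,-0.02,0.14,0,0.4],[0,0,20,-0.024,0.154,0,0.4]]'
python3 -m crank '[[0,0,0,0,0,-0.03,0.4],[0,0,0,0,0,-0.065,0.4],[0,0,0,0,0,-0.095,0.4],[0,0,0,0,0,-0.11,0.4],[0,0,0,0,0,-0.11,0.4]]'
python3 s.py
python3 - <<'E'
from h import *
d=np.load('side6.npz')['d'];vv,uu=np.mgrid[170:220,315:350]; W=cloud('side',np.c_[uu.ravel(),vv.ravel()],d)
R=np.hypot(W[:,0]-531.5,W[:,1]+139.5); k=(R<29)&(W[:,2]<240); print(k.sum(),np.percentile(W[k,2],[1,5,50,95,99]))
p,_=shot('side','side7'); cv2.imwrite('pics/s7c.png',cv2.resize(p[100:260,130:310],None,fx=3.6,fy=3.6)[:,:,::-1])
E
```

```text
time_s: 9.15
ee_pos: [506.5, 36.7, 196.0]
orientation: [2.445, 1.569, -3.12]
force: [1.3, -0.1, 0.3]
finger_gap: 51.7
time_s: 9.57
ee_pos: [482.7, 192.7, 196.1]
orientation: [1.283, 1.57, 2.353]
force: [0.4, 0.5, -0.7]
finger_gap: 52.0
time_s: 9.98
ee_pos: [480.4, 188.4, 82.8]
orientation: [2.43, 1.563, -2.79]
force: [-0.5, -0.3, -1.4]
finger_gap: 51.8
9.9833 [480.4 188.4  82.8] q [ 0.351  0.483  1.95  -0.     0.716 -0.713] F [-0.5 -0.3 -1.4] T [-0.   -0.14  0.04] gap 51.8 xax [-0.007 -0.003 -1.   ] jawdeg 60.9
711 [190.58269049 193.83966517 220.97075427 231.31900887 235.62202697]
```

View pics/s7c.png

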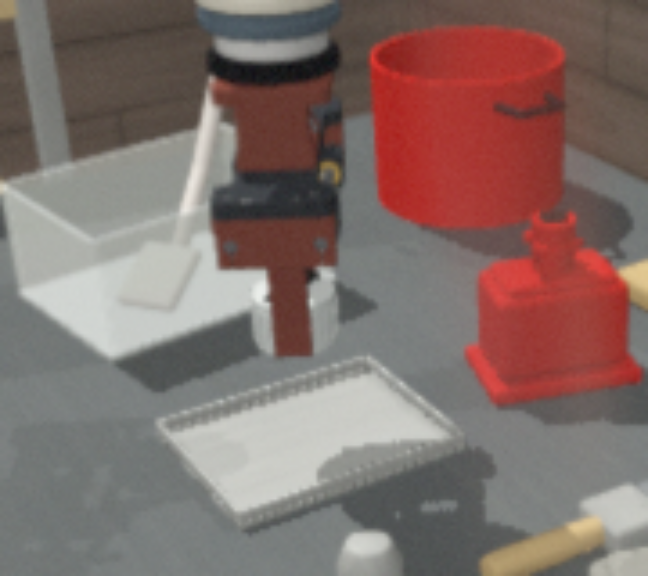

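The cap hangs level over the tray, and the red jar and the bin are clear. I'll lower it, then feel for the floor.

```bash
python3 -m crank '[[0,0,0,0,0,-0.025,0.4],[0,0,0,0,0,-0.05,0.4],[0,0,0,0,0,-0.065,0.4],[0,0,0,0,0,-0.074,0.4],[0,0,0,0,0,-0.074,0.4]]'
python3 -m crank '[[0,0,0,0,0,0,0.4],[0,0,0,0,0,0,0.4],[0,0,0,0,0,-0.001,0.4],[0,0,0,0,0,-0.002,0.4],[0,0,0,0,0,-0.002,0.4]]'
python3 s.py
python3 -m crank '[[0,0,0,0,0,-0.0005,0.4],[0,0,0,0,0,-0.001,0.4],[0,0,0,0,0,-0.001,0.4],[0,0,0,0,0,-0.001,0.4],[0,0,0,0,0,-0.001,0.4]]'
python3 s.py
```

```text
time_s: 10.45
ee_pos: [483.2, 189.2, 12.1]
orientation: [2.423, 1.57, -2.797]
force: [0.3, -0.2, 0.1]
finger_gap: 51.8
time_s: 10.87
ee_pos: [483.7, 189.5, 11.3]
orientation: [-0.726, 1.57, 0.338]
force: [-0.7, -2.0, -0.2]
finger_gap: 51.2
10.8667 [483.7 189.5  11.3] q [ 0.35   0.616  1.962 -0.     0.563 -0.713] F [-0.7 -2.  -0.2] T [ 0.04 -0.05  0.02] gap 51.2 xax [ 0.001  0.    -1.   ] jawdeg 60.9
time_s: 11.28
ee_pos: [483.3, 189.3, 9.6]
orientation: [2.581, 1.571, -2.638]
force: [-0.2, -0.1, -0.6]
finger_gap: 51.5
11.2833 [483.3 189.3   9.6] q [ 0.35   0.619  1.962 -0.     0.561 -0.713] F [-0.2 -0.1 -0.6] T [-0.01 -0.1  -0.04] gap 51.5 xax [-0. -0. -1.] jawdeg 60.9
```

```bash
for i in 1; do python3 -m crank '[[0,0,0,0,0,-0.0005,0.4],[0,0,0,0,0,-0.001,0.4],[0,0,0,0,0,-0.001,0.4],[0,0,0,0,0,-0.001,0.4],[0,0,0,0,0,-0.001,0.4]]'; done
python3 -m crank '[[0,0,0,0,0,-0.0005,0.4],[0,0,0,0,0,-0.001,0.4],[0,0,0,0,0,-0.001,0.4],[0,0,0,0,0,-0.001,0.4],[0,0,0,0,0,-0.001,0.4]]'; python3 s.py
```

```text
time_s: 11.7
ee_pos: [483.3, 189.3, 8.7]
orientation: [2.46, 1.571, -2.759]
force: [0.3, -0.0, -1.0]
finger_gap: 52.0
time_s: 12.12
ee_pos: [483.3, 189.3, 7.7]
orientation: [2.735, 1.571, -2.485]
force: [-1.3, -0.2, -0.8]
finger_gap: 51.3
12.1167 [483.3 189.3   7.7] q [ 0.35   0.623  1.962 -0.     0.557 -0.713] F [-1.3 -0.2 -0.8] T [ 0.01 -0.17 -0.04] gap 51.3 xax [-0. -0. -1.] jawdeg 60.9
```

```bash
python3 -m crank '[[0,0,0,0,0,-0.0005,0.4],[0,0,0,0,0,-0.001,0.4],[0,0,0,0,0,-0.001,0.4],[0,0,0,0,0,-0.001,0.4],[0,0,0,0,0,-0.001,0.4]]'; 
python3 -m crank '[[0,0,0,0,0,-0.0005,0.4],[0,0,0,0,0,-0.001,0.4],[0,0,0,0,0,-0.001,0.4],[0,0,0,0,0,-0.001,0.4],[0,0,0,0,0,-0.001,0.4]]'; python3 s.py
```

```text
time_s: 12.53
ee_pos: [483.4, 189.3, 7.4]
orientation: [-0.837, 1.571, 0.226]
force: [-2.3, -0.3, 9.5]
finger_gap: 51.6
time_s: 12.95
ee_pos: [483.4, 189.4, 7.3]
orientation: [-0.791, 1.57, 0.272]
force: [-5.5, -1.3, 21.8]
finger_gap: 51.6
12.95 [483.4 189.4   7.3] q [ 0.35   0.623  1.962 -0.     0.556 -0.713] F [-5.5 -1.3 21.8] T [-0.44  0.78  0.01] gap 51.6 xax [ 0.  0. -1.] jawdeg 60.9
```

Contact at TCP z ≈ 7.4. I'll ease off the press, open slowly and retreat.

```bash
python3 -m crank '[[0,0,0,0,0,0.0005,0.4],[0,0,0,0,0,0.001,0.4],[0,0,0,0,0,0.0015,0.4],[0,0,0,0,0,0.0015,0.4],[0,0,0,0,0,0.0015,0.4]]'; python3 s.py
python3 -m crank '[[0,0,0,0,0,0,0.61],[0,0,0,0,0,0,0.64],[0,0,0,0,0,0,0.68],[0,0,0,0,0,0,0.75],[0,0,0,0,0,0,0.8]]'; python3 s.py
```

```text
time_s: 13.37
ee_pos: [483.5, 189.4, 7.4]
orientation: [-0.786, 1.571, 0.278]
force: [-1.0, 0.2, 5.3]
finger_gap: 51.7
13.3667 [483.5 189.4   7.4] q [ 0.35   0.623  1.962 -0.     0.557 -0.713] F [-1.   0.2  5.3] T [-0.1   0.09 -0.  ] gap 51.7 xax [ 0.  0. -1.] jawdeg 60.9
time_s: 13.78
ee_pos: [483.3, 189.3, 7.0]
orientation: [2.432, 1.571, -2.788]
force: [0.2, 0.9, -0.3]
finger_gap: 68.7
13.7833 [483.3 189.3   7. ] q [ 0.35   0.624  1.962 -0.     0.556 -0.713] F [ 0.2  0.9 -0.3] T [-0.03 -0.16  0.02] gap 68.7 xax [-0. -0. -1.] jawdeg 60.9
```

```bash
python3 -m crank '[[0,0,0,0,0,0.015,0.8],[0,0,0,0,0,0.045,0.8],[0,0,0,0,0,0.085,0.8],[0,0,0,0,0,0.125,0.8],[0,0,0,0,0,0.165,0.8]]'
python3 -m crank '[[0,0,0,0,0,0.035,0.8],[0,0,0,-0.01,-0.035,0.04,0.8],[0,0,0,-0.02,-0.07,0.04,0.8],[0,0,0,-0.03,-0.1,0.04,0.8],[0,0,0,-0.04,-0.14,0.04,0.8]]'
python3 -m crank '[[0,0,0,-0.01,-0.035,0,0.8],[0,0,0,-0.02,-0.07,0,0.8],[0,0,0,-0.02,-0.1,0,0.8],[0,0,0,-0.02,-0.1,0,0.8],[0,0,0,-0.02,-0.1,0,0.8]]'
python3 s.py
python3 - <<'E'
from h import *
p,d=shot('top','top9'); shot('side','side9')
vv,uu=np.mgrid[200:300,160:245]; W=cloud('top',np.c_[uu.ravel(),vv.ravel()],d); k=(W[:,2]>25)&(W[:,2]<60); print(k.sum(),cv2.minAreaRect(W[k,:2].astype(np.float32)),np.percentile(W[k,2],[5,25,50,75,95]))
A=np.c_[W[k][:,:2]-W[k][:,:2].mean(0),np.ones(k.sum())];g=np.abs(W[k][:,2]-np.median(W[k][:,2]))<4;print('tilt',np.linalg.lstsq(A[g],W[k][g,2],rcond=None)[0])
vv,uu=np.mgrid[100:165,275:330]; W=cloud('top',np.c_[uu.ravel(),vv.ravel()],d); k=(W[:,2]>120)&(W[:,2]<160);print('round',cv2.minAreaRect(W[k,:2].astype(np.float32)))
E
```

```text
time_s: 14.2
ee_pos: [482.7, 189.1, 173.6]
orientation: [2.425, 1.57, -2.795]
force: [2.2, 0.3, -0.2]
finger_gap: 70.2
time_s: 14.62
ee_pos: [442.9, 48.9, 212.6]
orientation: [-0.787, 1.569, 0.278]
force: [0.6, -0.6, -0.6]
finger_gap: 70.4
time_s: 15.03
ee_pos: [423.2, -51.8, 212.2]
orientation: [-0.508, 1.571, 0.552]
force: [-0.4, 0.3, -0.1]
finger_gap: 70.3
15.0333 [423.2 -51.8 212.2] q [-0.15   0.142  2.058  0.     0.942 -1.21 ] F [-0.4  0.3 -0.1] T [-0.03 -0.1  -0.01] gap 70.3 xax [ 0.  0. -1.] jawdeg 60.7
519 ((482.8209228515625, 187.51260375976562), (50.76201629638672, 51.827415466308594), 88.27649688720703) [32.63597124 36.48393937 37.68901397 39.22876861 42.02485214]
tilt [1.83340974e-03 6.96317247e-03 3.77862197e+01]
round ((716.0006103515625, -35.78559875488281), (49.62036895751953, 50.63389205932617), 21.770151138305664)
```

View pics/side9.png

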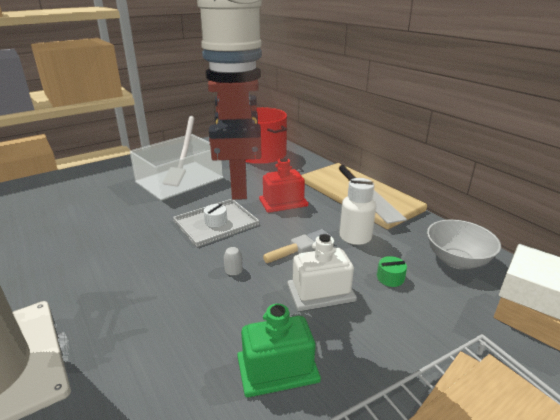

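The cap sits in the tray at pixel (215,216), bar up. Its top is at z ≈ 37.7 mm and level, as expected. The round jar hasn't moved, and the gripper is clear. Handing in.

```bash
python3 -c "
from cell import r
r.sign_off()"
```

```text
the job is handed in; nothing more can be done
```

The cap is off the oblong jar and sits flat, bar side up, in the middle of the steel tray. I handed the job in at about 15 s of the 50 s allowed.

- **Twisting:** I turned the cap counter-clockwise in two grips of about 65° and 63°. It then lifted off with only about 1 N of pull.
- **Placing:** I lowered it until it touched the tray floor, eased off and let go. My last 1 mm step pressed it down with about 22 N at the wrist for a moment. I backed that off to about 5 N before opening the fingers.
- **Cap check:** the final pictures put the cap at about (483, 188) mm, near the tray centre. Its top is at 37.7 mm against an expected 37 mm, with less than 0.5° of tilt.
- **Round jar and look-alikes:** the round jar is within 1 mm of where it started. The arm never went to the look-alikes, and they appear unmoved in the final picture.
- **Checks that disagreed or failed:**
  - The first bar position from the side camera was about 6 mm off the top camera's. I used the depth readings, which agreed between the two cameras.
  - The bar-angle measurement after the second twist failed because a finger blocked the view. I judged that angle by eye and from the easy lift.

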